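# Nest the small parts cup in the large one

## Robot

A 6-joint arm with a two-finger parallel gripper is mounted at the origin on a cart in front of the work surface, level with it; the furniture and walls round the work are solid. World frame = base frame: x ahead of the robot, y to its left, z up, the work surface at z = 0. Lengths are in mm, angles in rad, forces in N, time in s.
With the tool pointing down it reaches from about 275 to 825 mm from the base axis. Payload 4.9 kg.
Tool frame: the origin (TCP) lies at the very end of the fingers, on their centre line; the grasp point (between the pads) lies behind it (hold_point_z is the z of the grasp point in the tool frame, in mm); z points along the fingers, y is the line along which they close (so a half turn about z gives the same grasp; the last joint's range is limited). The gripper opens to 85 mm and grips with 20 to 120 N. Pads are 22 mm wide; open, the fingers measure 114 mm over their backs; the gripper's body (76 mm by 85 mm) begins 54 mm behind the grasp point. The pads swing forward as they close: fully open they stand 13 mm farther back than shut.
Start: joints at [-1.409, 0.326, -0.193, 1.052, 0, 1.437], TCP at [160.34, -526.127, 231.281] pointing down, gripper open.
Joint ranges: [-2.65, 2.65], [-0.97, 1.79], [-1.3, 1.35], [-1.93, 2.1], [-1.47, 1.37], [-3.14, 3.14]. Speed limits (rad/s): [2.57, 2.57, 3.14, 3.14, 3.14, 3.14].

## Interface

Orientations are given as a 3x3 rotation matrix whose columns are the frame's x, y, z axes.
In Python, from workcell import * gives the robot as it stands.
- The arm moves only by the tool send_rows, never from a script. Its argument "plan" is a list of rows, each an object with "linear": the shift along the tool's x, y, z in m, a list of three; "rot": the turn, a rotation vector about the tool's x, y, z in rad, a list of three; "grip": the opening, from 0 (shut) to 1 (fully open). A call has 1 to 12 rows; each row shifts and turns the commanded pose from where the row before left it, along the tool's axes as they then stand; what a row does not reach is not made up. A row lasts 1/12 s, in which the tool goes at most 41.7 mm and 7.16 degrees, less where a joint would pass 70% of its speed; a pose out of reach is approached as far as the arm can. A call with a gripper value outside its range is refused whole. The fingers move at their own pace and stop on an object; the grip force is fixed at half the most. Time passes only in rows, so rows that do not move let the fingers close. It gives the time, the measured TCP pose, the force, the opening and the grip force at its end, in the units of the state.
- get_obs(): the state, without advancing time (a new reading comes with each control period).
- grab_frame(name): name is "scene" or "top" or "wrist"; returns the picture (400x640x3 uint8, red, green, blue); there is no depth.
- camera_model(name): a dict with "K" (3x3 intrinsics, pixels), "extrinsics" (4x4, takes a point from world to camera coordinates). Camera axes: x right, y down, z forward; pixel columns grow to the right and rows downward; lengths in mm; the calibration is good to about 2 mm. A picture is of the moment at which its call begins: read the wrist's pose just before it. camera_model takes no time and is no camera call; for the wrist camera it gives the pose at the moment of the call.
- sign_off(): hands the job in; it is judged then, once.
The state is a dict: "time": time; "joint_pos": joint angles; "joint_velocities": joint speeds; "joint_torque": joint torques, N m; "position": TCP position; "tool_rot": TCP orientation; "force": force on the tool from outside, world axes, zero at the start; "moment": the same for the moment, N m; "finger_gap": finger opening in mm; "gripper_force": force on a finger pad.
Only numpy, scipy, OpenCV 4.12 (cv2) and the standard library are available. Lean on these libraries where they do the work, as an engineer would, in place of code of your own. Each camera call takes 0.05 s, during which the arm holds its last target. There are 200 camera calls.

## Task

Put the parts cups away nested: take the small handled cup off its sloped stand and lower it, level, into the large handled cup, keeping hold until it is down, so that it sits flat on the large cup's floor with its handle turned well clear of the large cup's handle, about a quarter turn or more away. Leave the large cup standing where it is, do not disturb the solder reel or the mains adapter, and let go.

Things in the scene. Friction and masses are not known exactly. Their poses are not given: they have to be found in the camera images.
- small_cup_center (a point): Centre, half-way up, of the small plain steel cup: round, open top, 72 mm across the rim, 66 mm across the base, 54 mm high, about 0.16 kg. z is the cup's axis, towards its open top; x points along its handle. It starts tilted 42 degrees on the sloped stand, its base flat on the slope, handle pointing uphill. The base is 27 mm below this point along z.
- small_cup_grip (a point): Point on the handle of the small cup where it can be pinched: on the middle of the strap, 85 mm from the cup's axis along x and 50.5 mm above its base; axes as the cup's. The handle is a straight steel strap 15 mm wide (along y), 7 mm thick (along z), square to the cup's axis, running from the rim to 105 mm from the axis.
- small_cup: The small cup itself; origin at the centre of its underside, axes as above.
- large_cup_center (a point): Centre, half-way up, of the large plain steel cup: round, open top, 100 mm across the rim, 45 mm high, inside 88 mm across at its floor and 94 mm at the rim, floor 4 mm thick; about 0.4 kg, standing loose on the table. z up; x points along its handle.
- large_cup: The large cup; origin at the centre of its underside, axes as above. Its handle, 18 mm wide, rises from the rim to 70 mm above the table and then runs out level along x to 118 mm from the axis, so the small cup cannot go down with its handle over it.
- stand: Grey sheet-metal stand, fixed, 98 by 94 mm, about 75 mm high; origin under its centre on the table. Its top plate slopes at 42 degrees, rising towards the stand's +x, with a 14 mm high V-shaped stop at the lower edge; the centre of the slope, where the middle of the small cup's base lies, is 40 mm above the origin.
- solder_spool: Reel of solder wire, 54 mm across, 30 mm high, standing loose on the table; origin at the centre of its underside. To be left alone.
- adapter: Black mains adapter, 64 by 66 by 28 mm, loose on the table; origin at the centre of its underside. To be left alone.

How it is judged:
By the outcome, as a careful person would: the job done as asked, in the order asked, and still so for the second after the job is handed in, with the robot touching nothing.
It also fails if it takes over 38 s, if anything falls off the work surface, if the arm or the gripper's body presses on something with over 40 N, if the wrist force passes 120 N, or if a joint passes its speed limit or range.

## Working session

There is one attempt and no reset: what is moved stays moved. The work goes in short steps, Python scripts to look and compute and a tool call to move; the robot and the scene stay as the last step left them, time stands still between calls to the robot, and variables do not carry over. Pictures are saved under pics/ and viewed, at most 10 in all, crops included, and the job is handed in when it is done.

Besides the shell and the picture viewer there is one more tool, called in YAML: its name, and indented under it one key for each argument. send_rows: Moves the arm, as the interface text tells. Its arguments: {"type":"object","properties":{"plan":{"type":"array","items":{"type":"object","properties":{"linear":{"type":"array","items":{"type":"number"}},"rot":{"type":"array","items":{"type":"number"}},"grip":{"type":"number"}}}}},"required":["plan"]}

```bash
ls; mkdir -p pics; python3 - <<'E'
from workcell import *
import cv2
o=get_obs();print({k:o[k] for k in('time','position','tool_rot','finger_gap')}); print([k for k in o],o.get('hold_point_z'))
for n in('scene','top'):
    cv2.imwrite(f'pics/{n}0.png',grab_frame(n)[:,:,::-1]); m=camera_model(n);print(n,m)
try: print(hold_point_z)
except Exception as e: print(e)
E
```

```text
pics
{'time': 0.0, 'position': array([ 160.25623885, -525.53931082,  230.51725556]), 'tool_rot': array([[ 9.56573985e-01,  2.91489544e-01, -2.38644581e-04],
       [ 2.91489529e-01, -9.56572576e-01,  1.66177018e-03],
       [ 2.56107770e-04, -1.65916852e-03, -9.99998591e-01]]), 'finger_gap': 85.27401116016162}
['time', 'joint_pos', 'joint_velocities', 'joint_torque', 'position', 'tool_rot', 'force', 'moment', 'gripper_force', 'finger_gap'] None
scene {'K': array([[417.60751261,   0.        , 320.22554728],
       [  0.        , 417.60751261, 196.78145794],
       [  0.        ,   0.        ,   1.        ]]), 'extrinsics': array([[-8.35975857e-01, -5.48566218e-01, -1.48145428e-02,
         4.04938591e+02],
       [-4.26101596e-01,  6.65886890e-01, -6.12398628e-01,
         2.76160043e+02],
       [ 3.45806009e-01, -5.05637968e-01, -7.90410305e-01,
         8.12467950e+02],
       [ 0.00000000e+00,  0.00000000e+00,  0.00000000e+00,
         1.00000000e+00]])}
top {'K': array([[449.4671025 ,   0.        , 319.64101944],
       [  0.        , 449.4671025 , 206.41874116],
       [  0.        ,   0.        ,   1.        ]]), 'extrinsics': array([[-8.59409447e-03, -9.99958343e-01,  3.07460046e-03,
        -3.30302288e+01],
       [-9.94214135e-01,  8.21541768e-03, -1.07101638e-01,
         5.11452253e+02],
       [ 1.07071917e-01, -3.97725283e-03, -9.94243323e-01,
         9.39567796e+02],
       [ 0.00000000e+00,  0.00000000e+00,  0.00000000e+00,
         1.00000000e+00]])}
-18.700000000000003
```

View pics/top0.png

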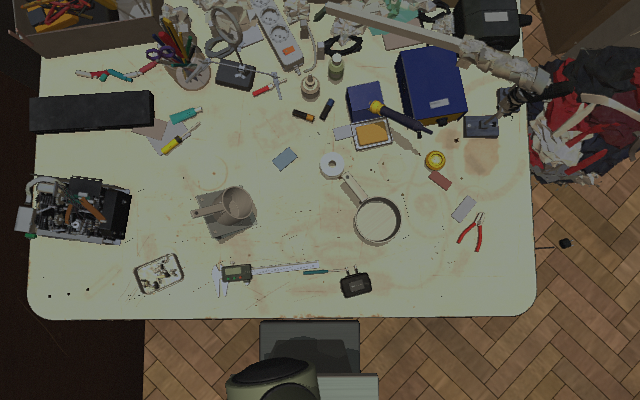

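View pics/scene0.png

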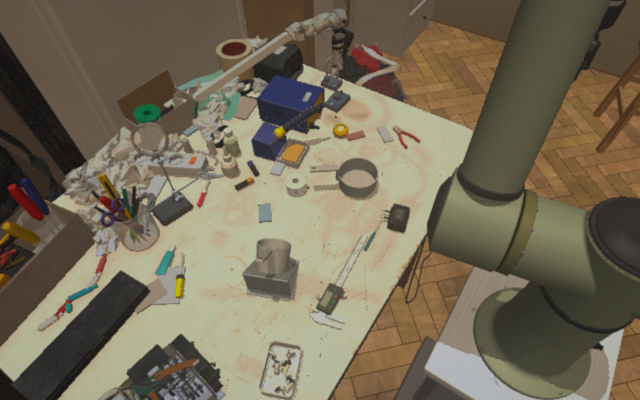

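Top view: small cup at about (237,203) on the stand with its handle ending near (193,213). Large cup rim at about (377,220), handle tip at (345,178). Reel at (331,165), adapter at (355,285). The scene view shows the same layout, with the cup at (272,255). I'll enlarge both.

```bash
cat > h.py <<'E'
import numpy as np, cv2
from workcell import *
def ray(n,uv,m=None):
    m=m or camera_model(n);E=m['extrinsics'];R,t=E[:3,:3],E[:3,3]
    d=R.T@np.linalg.solve(m['K'],[uv[0],uv[1],1.]);return -R.T@t,d
def onz(n,uv,z,m=None):
    c,d=ray(n,uv,m);return c+d*(z-c[2])/d[2]
def proj(n,p,m=None):
    m=m or camera_model(n);q=m['K']@(m['extrinsics']@np.append(p,1))[:3];return q[:2]/q[2]
def two(a,ua,b,ub):
    A=[];B=[]
    for n,u in((a,ua),(b,ub)):
        c,d=ray(n,u);d/=np.linalg.norm(d);P=np.eye(3)-np.outer(d,d);A.append(P);B.append(P@c)
    x=np.linalg.lstsq(np.vstack(A),np.hstack(B),rcond=None)[0];return x
E
python3 - <<'E'
import cv2,numpy as np
t=cv2.imread('pics/top0.png');s=cv2.imread('pics/scene0.png')
a=cv2.resize(t[140:260,180:310],None,fx=3,fy=3,interpolation=2)
b=cv2.resize(t[140:260,310:415],None,fx=3,fy=3,interpolation=2)
c=cv2.resize(s[220:310,230:310],None,fx=4,fy=4,interpolation=2)
im=np.zeros((600,705,3),np.uint8);im[:360,:390]=a;im[:360,390:705]=b
im[360:600,:390]=0
cv2.imwrite('pics/cropt.png',im[:360]);
d=cv2.resize(s[145:215,280:400],None,fx=3,fy=3,interpolation=2)
e=np.zeros((360,320+360,3),np.uint8);e[:,:320]=c;e[:210,320:]=d;cv2.imwrite('pics/crops.png',e)
E
```

```text
(no output)
```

View pics/cropt.png

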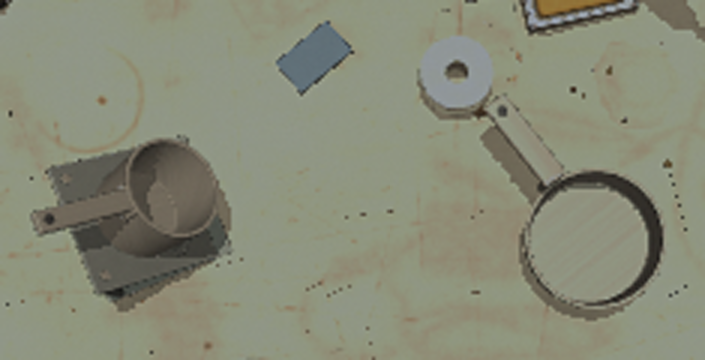

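View pics/crops.png

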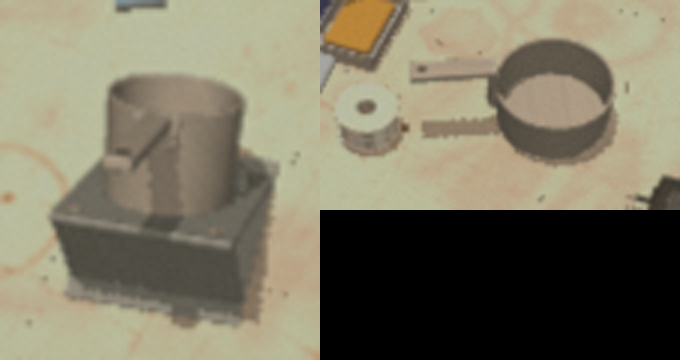

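```bash
cat >> h.py <<'E'
from scipy.spatial.transform import Rotation as Ro
A42=np.radians(42)
def cupR(yaw):
    u=np.array([np.cos(yaw),np.sin(yaw),0]);z=np.array([0,0,1.])
    x=np.cos(A42)*u+np.sin(A42)*z;zc=-np.sin(A42)*u+np.cos(A42)*z
    return np.c_[x,np.cross(zc,x),zc]
E
python3 - <<'E'
from h import *
tip=onz('top',(191.3,213.7),147.8);jn=onz('top',(224.3,207.7),101.6)
print(tip,jn,two('top',(191.3,213.7),'scene',(259.5,260)))
d=(tip-jn)[:2];yaw=np.arctan2(d[1],d[0]);print('yaw',np.degrees(yaw),np.linalg.norm(d),'exp 51.2')
R=cupR(yaw);b=tip-R@[105,0,50.5];print('base',b)
# stand corners check, lower edge etc by reprojection
for p in([105,0,50.5],[36,0,50.5],[0,0,54]): print(p,proj('top',b+R@p),proj('scene',b+R@p))
c=onz('top',(378,219.3),45);h=onz('top',(345.7,175),70);print('large',c,h,np.degrees(np.arctan2(*(h-c)[1::-1])),np.linalg.norm((h-c)[:2]))
print('scene proj large',proj('scene',c),proj('scene',h))
print('spool',onz('top',(331,165),30),'adapter',onz('top',(355,285),28))
E
```

```text
[486.44402997 204.2171108  147.8       ] [502.18411205 152.12389088 101.6       ] [484.15174075 202.91180227 147.34002915]
yaw 106.81230845386312 54.41924058005441 exp 51.2
base [499.2396374  161.86889505  40.01247265]
[105, 0, 50.5] [191.3 213.7] [256.57253645 259.56992084]
[36, 0, 50.5] [222.77279531 208.1665645 ] [269.36732102 249.10751714]
[0, 0, 54] [238.7726638  205.02840923] [275.52680284 242.69072173]
large [ 480.96220554 -159.98570992   45.        ] [571.62555251 -91.73983546  70.        ] 36.97021793610462 113.47837619805975
scene proj large [356.90971252 171.14506705] [310.36586298 167.01381593]
spool [600.98716578 -62.72913928  30.        ] adapter [ 343.62446939 -110.55540656   28.        ]
```

```bash
cat >> h.py <<'E'
def rows(tgts,start=None,grip=1):
    """tgts: list of (pos,R,n). prints rounded rows in tool axes"""
    o=get_obs();p,R=(o['position'],o['tool_rot']) if start is None else start
    p=np.array(p,float);R=np.array(R,float);out=[]
    for q,Q,n in tgts:
        p0,R0=p.copy(),R.copy();w=Ro.from_matrix(R0.T@Q).as_rotvec()
        for k in range(1,n+1):
            pk=p0+(np.array(q)-p0)*k/n;Rk=R0@Ro.from_rotvec(w*k/n).as_matrix()
            l=np.round(R.T@(pk-p)/1000,4);r=np.round(Ro.from_matrix(R.T@Rk).as_rotvec(),3)
            p=p+R@l*1000;R=R@Ro.from_rotvec(r).as_matrix()
            out.append('{"linear":[%g,%g,%g],"rot":[%g,%g,%g],"grip":%g}'%(*l,*r,grip))
    for i in range(0,len(out),12): print('['+',\n'.join(out[i:i+12])+']\n')
    return p,R
def graspTCP(base,Rc,back=0):
    T=np.c_[Rc[:,0],-Rc[:,1],-Rc[:,2]]
    return base+Rc@[85,0,50.5]+T[:,2]*(18.7-back),T
E
python3 - <<'E'
from h import *
R=cupR(np.radians(106.8));b=np.array([499.,161.5,40]);p,T=graspTCP(b,R,90);print(p,T)
rows([(p,T,23)])
E
```

```text
[504.29876146 143.94965533 187.39114128] [[-2.14792484e-01  9.57319498e-01 -1.93400022e-01]
 [ 7.11427031e-01  2.89031797e-01  6.40571776e-01]
 [ 6.69130606e-01  2.77555756e-17 -7.43144825e-01]]
[{"linear":[0.0228,-0.0235,0.0019],"rot":[0.025,0.025,-0.065],"grip":1},
{"linear":[0.0242,-0.0219,0.0031],"rot":[0.025,0.025,-0.065],"grip":1},
{"linear":[0.0255,-0.0202,0.0042],"rot":[0.025,0.025,-0.065],"grip":1},
{"linear":[0.0266,-0.0183,0.0054],"rot":[0.024,0.025,-0.064],"grip":1},
{"linear":[0.0276,-0.0165,0.0064],"rot":[0.025,0.024,-0.065],"grip":1},
{"linear":[0.0284,-0.0145,0.0075],"rot":[0.025,0.025,-0.065],"grip":1},
{"linear":[0.0291,-0.0125,0.0086],"rot":[0.025,0.025,-0.065],"grip":1},
{"linear":[0.0296,-0.0103,0.0096],"rot":[0.025,0.025,-0.065],"grip":1},
{"linear":[0.03,-0.0081,0.0105],"rot":[0.025,0.025,-0.065],"grip":1},
{"linear":[0.0301,-0.0058,0.0115],"rot":[0.024,0.025,-0.064],"grip":1},
{"linear":[0.0302,-0.0037,0.0124],"rot":[0.025,0.025,-0.065],"grip":1},
{"linear":[0.03,-0.0014,0.0132],"rot":[0.025,0.025,-0.065],"grip":1}]

[{"linear":[0.0296,0.0009,0.0139],"rot":[0.025,0.025,-0.065],"grip":1},
{"linear":[0.0292,0.0032,0.0146],"rot":[0.025,0.025,-0.065],"grip":1},
{"linear":[0.0285,0.0054,0.0152],"rot":[0.025,0.024,-0.065],"grip":1},
{"linear":[0.0277,0.0076,0.0157],"rot":[0.025,0.025,-0.065],"grip":1},
{"linear":[0.0268,0.0098,0.0162],"rot":[0.024,0.025,-0.064],"grip":1},
{"linear":[0.0257,0.0119,0.0166],"rot":[0.025,0.025,-0.065],"grip":1},
{"linear":[0.0244,0.0139,0.0169],"rot":[0.025,0.025,-0.065],"grip":1},
{"linear":[0.023,0.0159,0.0171],"rot":[0.025,0.025,-0.065],"grip":1},
{"linear":[0.0215,0.0178,0.0173],"rot":[0.025,0.025,-0.065],"grip":1},
{"linear":[0.0198,0.0195,0.0173],"rot":[0.025,0.025,-0.065],"grip":1},
{"linear":[0.0181,0.0212,0.0173],"rot":[0.024,0.025,-0.064],"grip":1}]
```

send_rows:
  plan:
    - {"linear": [0.023, -0.0235, 0.002], "rot": [0.025, 0.025, -0.065], "grip": 1}
    - {"linear": [0.024, -0.022, 0.003], "rot": [0.025, 0.025, -0.065], "grip": 1}
    - {"linear": [0.0255, -0.02, 0.004], "rot": [0.025, 0.025, -0.065], "grip": 1}
    - {"linear": [0.0265, -0.0185, 0.0055], "rot": [0.025, 0.025, -0.065], "grip": 1}
    - {"linear": [0.0275, -0.0165, 0.0065], "rot": [0.025, 0.025, -0.065], "grip": 1}
    - {"linear": [0.0285, -0.0145, 0.0075], "rot": [0.025, 0.025, -0.065], "grip": 1}
    - {"linear": [0.029, -0.0125, 0.0085], "rot": [0.025, 0.025, -0.065], "grip": 1}
    - {"linear": [0.0295, -0.0105, 0.0095], "rot": [0.025, 0.025, -0.065], "grip": 1}
    - {"linear": [0.03, -0.008, 0.0105], "rot": [0.025, 0.025, -0.065], "grip": 1}
    - {"linear": [0.03, -0.006, 0.0115], "rot": [0.024, 0.025, -0.065], "grip": 1}
    - {"linear": [0.03, -0.0035, 0.0125], "rot": [0.025, 0.025, -0.065], "grip": 1}
    - {"linear": [0.03, -0.0015, 0.013], "rot": [0.025, 0.025, -0.065], "grip": 1}

```text
time: 1.1
position: [339.3, -175.3, 208.6]
tool_rot: [[0.455, 0.89, 0.038], [0.809, -0.431, 0.401], [0.373, -0.152, -0.915]]
force: [-0.6, 0.3, 0.5]
finger_gap: 85.4
gripper_force: 0.0
```

send_rows:
  plan:
    - {"linear": [0.0295, 0.001, 0.014], "rot": [0.025, 0.025, -0.065], "grip": 1}
    - {"linear": [0.029, 0.003, 0.0145], "rot": [0.025, 0.025, -0.065], "grip": 1}
    - {"linear": [0.0285, 0.0055, 0.015], "rot": [0.025, 0.025, -0.065], "grip": 1}
    - {"linear": [0.0275, 0.0075, 0.0155], "rot": [0.025, 0.025, -0.065], "grip": 1}
    - {"linear": [0.027, 0.01, 0.016], "rot": [0.024, 0.025, -0.064], "grip": 1}
    - {"linear": [0.0255, 0.012, 0.0165], "rot": [0.025, 0.025, -0.065], "grip": 1}
    - {"linear": [0.0245, 0.014, 0.017], "rot": [0.025, 0.025, -0.065], "grip": 1}
    - {"linear": [0.023, 0.016, 0.017], "rot": [0.025, 0.025, -0.065], "grip": 1}
    - {"linear": [0.0215, 0.018, 0.017], "rot": [0.025, 0.025, -0.065], "grip": 1}
    - {"linear": [0.02, 0.0195, 0.017], "rot": [0.025, 0.025, -0.065], "grip": 1}
    - {"linear": [0.018, 0.021, 0.017], "rot": [0.024, 0.025, -0.064], "grip": 1}
    - {"linear": [0, 0, 0], "rot": [0, 0, 0], "grip": 1}

```text
time: 2.1
position: [504.4, 146.4, 188.3]
tool_rot: [[-0.222, 0.955, -0.197], [0.707, 0.297, 0.642], [0.671, 0.003, -0.741]]
force: [-1.4, -0.2, 0.2]
finger_gap: 85.5
gripper_force: 0.0
```

```bash
python3 - <<'E'
from h import *
o=get_obs();m=camera_model('wrist');f=grab_frame('wrist')[:,:,::-1]
cv2.imwrite('pics/w1.png',f)
import pickle;pickle.dump(m,open('w1.pkl','wb'))
R=cupR(np.radians(106.8));b=np.array([499.,161.5,40]);p,T=graspTCP(b,R,90)
print(o['time'],o['position']-p,Ro.from_matrix(T.T@o['tool_rot']).as_rotvec(),o['joint_pos'])
for q in([105,0,50.5],[36,0,50.5],[85,7.5,54],[85,-7.5,54],[0,0,54],[0,36,54],[0,-36,54]): print(q,proj('wrist',b+R@q,m))
E
```

```text
2.1 [0.08134922 2.43618028 0.94109254] [ 0.00346419  0.00320056 -0.00782708] [-0.21600049  0.55324516 -0.19305698  1.24389852  0.62439013  0.91525123]
[105, 0, 50.5] [320.98012102 180.58420316]
[36, 0, 50.5] [320.3433554  259.33730467]
[85, 7.5, 54] [311.25655406 206.16074297]
[85, -7.5, 54] [330.25421719 206.33641179]
[0, 0, 54] [320.01391056 298.12397031]
[0, 36, 54] [278.83756921 297.73046766]
[0, -36, 54] [361.20168324 298.5175822 ]
```

View pics/w1.png

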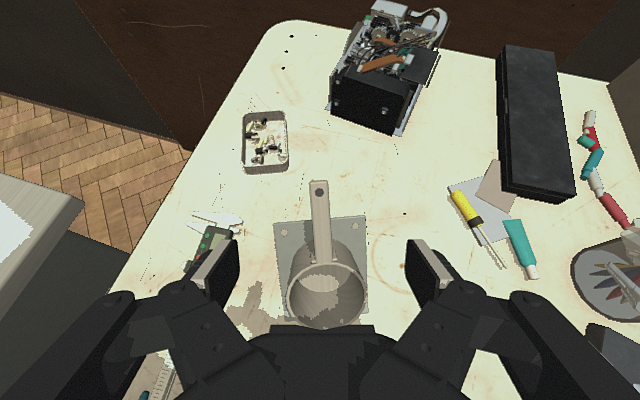

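Wrist view: the strap runs from (319,181) to about (322,250), and the rim spans columns 287–367. The strap leans a few degrees compared with my estimate, so I'll refine the yaw from edge positions.

```bash
python3 - <<'E'
from h import *
import pickle
from scipy.optimize import least_squares
m=pickle.load(open('w1.pkl','rb'));g=cv2.imread('pics/w1.png',0).astype(float)
mid=[]
for r in(200,208,225,232,240):
    d=np.abs(np.convolve(g[r],[1,1,0,-1,-1],'same'));l=300+d[300:318].argmax();h=321+d[321:340].argmax();print(r,l,h);mid.append((r,(l+h)/2))
obs=[]
def res(v):
    b=np.array([v[0],v[1],40]);R=cupR(v[2]);e=[]
    top=camera_model('top')
    a=proj('wrist',b+R@[105,0,54],m);c=proj('wrist',b+R@[40,0,54],m)
    for r,x in mid: e.append((a[0]+(c[0]-a[0])*(r-a[1])/(c[1]-a[1])-x)*1)
    e.append(a[1]-180)
    L=proj('wrist',b+R@[0,36,54],m);Q=proj('wrist',b+R@[0,-36,54],m)
    e+=[(L[0]-287),(Q[0]-367)]
    e+=list((proj('top',b+R@[105,0,50.5],top)-[191.3,213.7])*.7)+list((proj('top',b+R@[0,0,54],top)-[237.3,202.7])*.7)
    return e
s=least_squares(res,[499,161,np.radians(106.8)]);print(s.x[:2],np.degrees(s.x[2]),np.round(s.fun,1))
E
```

```text
200 309 329
208 310 330
225 313 329
232 313 329
240 314 330
[500.44976504 163.63771814] 113.4490416243363 [-0.  -0.4  0.1  0.7  0.4  0.1 -1.   0.6 -0.   1.3 -0.1 -0.1]
```

```bash
python3 - <<'E'
from h import *
R=cupR(np.radians(113.4));b=np.array([500.4,163.5,40]);p,T=graspTCP(b,R,60);q,_=graspTCP(b,R,0)
print(p,q)
rows([(p,T,5),(q,T,5)])
E
```

```text
[499.70851767 165.09792139 165.09679652] [483.76388913 201.94378394 120.50810699]
[{"linear":[-0,0.0005,0.0062],"rot":[0.015,-0,-0.016],"grip":1},
{"linear":[-0.0001,0.0006,0.0062],"rot":[0.014,-0.001,-0.016],"grip":1},
{"linear":[-0.0001,0.0007,0.0062],"rot":[0.015,0,-0.017],"grip":1},
{"linear":[-0,0.0008,0.0062],"rot":[0.015,-0,-0.016],"grip":1},
{"linear":[-0.0001,0.0009,0.0062],"rot":[0.015,-0.001,-0.016],"grip":1},
{"linear":[-0,0,0.012],"rot":[-0,0,-0],"grip":1},
{"linear":[-0,0,0.012],"rot":[-0,0,-0],"grip":1},
{"linear":[-0,0,0.012],"rot":[-0,0,-0],"grip":1},
{"linear":[-0,0,0.012],"rot":[-0,0,-0],"grip":1},
{"linear":[-0,0.0001,0.012],"rot":[-0,0,-0],"grip":1}]
```

send_rows:
  plan:
    - {"linear": [0, 0.0005, 0.006], "rot": [0.015, 0, -0.016], "grip": 1}
    - {"linear": [0, 0.0005, 0.006], "rot": [0.015, 0, -0.016], "grip": 1}
    - {"linear": [0, 0.001, 0.006], "rot": [0.015, 0, -0.016], "grip": 1}
    - {"linear": [0, 0.001, 0.006], "rot": [0.015, 0, -0.016], "grip": 1}
    - {"linear": [0, 0.001, 0.007], "rot": [0.015, 0, -0.016], "grip": 1}
    - {"linear": [0, 0, 0.012], "rot": [0, 0, 0], "grip": 1}
    - {"linear": [0, 0, 0.012], "rot": [0, 0, 0], "grip": 1}
    - {"linear": [0, 0, 0.012], "rot": [0, 0, 0], "grip": 1}
    - {"linear": [0, 0, 0.012], "rot": [0, 0, 0], "grip": 1}
    - {"linear": [0, 0, 0.012], "rot": [0, 0, 0], "grip": 1}
    - {"linear": [0, 0, 0], "rot": [0, 0, 0], "grip": 1}

```text
time: 3.07
position: [482.4, 201.3, 120.6]
tool_rot: [[-0.291, 0.919, -0.267], [0.682, 0.395, 0.615], [0.671, -0.003, -0.742]]
force: [-0.8, 0.2, -0.6]
finger_gap: 85.1
gripper_force: 0.0
```

```bash
python3 - <<'E'
from h import *
o=get_obs();f=grab_frame('wrist')[:,:,::-1]
cv2.imwrite('pics/w2.png',f)
R=cupR(np.radians(113.4));b=np.array([500.4,163.5,40]);p,T=graspTCP(b,R,0)
print(o['time'],T.T@(p-o['position']),Ro.from_matrix(o['tool_rot'].T@T).as_rotvec(),o['force'])
E
```

```text
3.0667 [-0.00834821  1.54313709  0.06307201] [-0.00092223 -0.00212766 -0.00402662] [-0.83045668  0.15702038 -0.55000666]
```

View pics/w2.png

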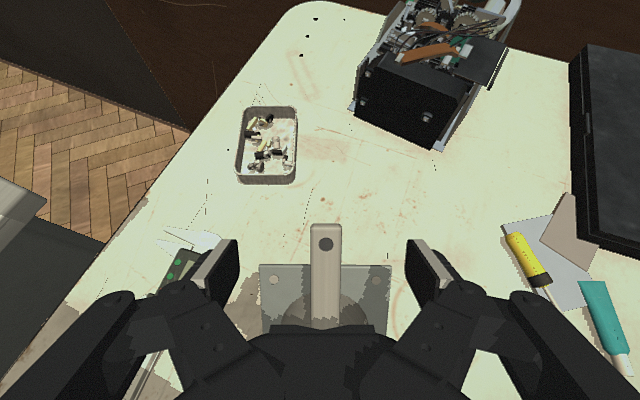

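The strap spans columns 310–341 and the finger midline is at about column 322. I'll shift +2 mm in tool y and close.

send_rows:
  plan:
    - {"linear": [0, 0.002, 0], "rot": [0, 0, -0.004], "grip": 1}
    - {"linear": [0, 0, 0], "rot": [0, 0, 0], "grip": 0}
    - {"linear": [0, 0, 0], "rot": [0, 0, 0], "grip": 0}
    - {"linear": [0, 0, 0], "rot": [0, 0, 0], "grip": 0}
    - {"linear": [0, 0, 0], "rot": [0, 0, 0], "grip": 0}
    - {"linear": [0, 0, 0], "rot": [0, 0, 0], "grip": 0}
    - {"linear": [0, 0, 0], "rot": [0, 0, 0], "grip": 0}
    - {"linear": [0, 0, 0], "rot": [0, 0, 0], "grip": 0}
    - {"linear": [0, 0, 0], "rot": [0, 0, 0], "grip": 0}
    - {"linear": [0, 0, 0], "rot": [0, 0, 0], "grip": 0}
    - {"linear": [0, 0, 0], "rot": [0, 0, 0], "grip": 0}
    - {"linear": [0, 0, 0], "rot": [0, 0, 0], "grip": 0}

```text
time: 4.12
position: [486.0, 201.0, 122.2]
tool_rot: [[-0.295, 0.918, -0.264], [0.682, 0.396, 0.616], [0.67, 0.002, -0.743]]
force: [-1.1, -2.6, 3.1]
finger_gap: 13.4
gripper_force: 58.5
```

```bash
cat >> h.py <<'E'
LC=np.array([481.,-160.,0])
def place(yaw,base,off):
    """level tool pose with cup handle at yaw, off=TCP in cup frame"""
    y=np.radians(yaw);Rc=Ro.from_euler('z',y).as_matrix()
    return np.array(base)+Rc@off,np.c_[Rc[:,0],-Rc[:,1],-Rc[:,2]]
E
python3 - <<'E'
from h import *
o=get_obs();R=cupR(np.radians(113.4));b=np.array([500.4,163.5,40]);print(R.T@(o['position']-b), Ro.from_matrix(o['tool_rot'].T@np.c_[R[:,0],-R[:,1],-R[:,2]]).as_rotvec())
off=np.array([85,0,31.8])
l=o['position']-o['tool_rot'][:,2]*60
p,T=place(150,LC+[0,0,115],off);print(p)
rows([(l,o['tool_rot'],4),(p,T,20)],grip=0)
E
```

```text
[84.85279685 -1.66487924 34.19176912] [ 0.00226529 -0.00082295 -0.00013579]
[ 407.38784068 -117.5         146.8       ]
[{"linear":[-0,0,-0.015],"rot":[0,0,0],"grip":0},
{"linear":[-0,0,-0.015],"rot":[0,0,0],"grip":0},
{"linear":[0,0,-0.015],"rot":[0,0,0],"grip":0},
{"linear":[-0,0,-0.015],"rot":[0,0,0],"grip":0},
{"linear":[-0.0089,-0.0099,-0.0067],"rot":[0.012,-0.035,-0.031],"grip":0},
{"linear":[-0.0088,-0.0103,-0.0062],"rot":[0.012,-0.036,-0.03],"grip":0},
{"linear":[-0.0087,-0.0106,-0.0058],"rot":[0.011,-0.035,-0.031],"grip":0},
{"linear":[-0.0085,-0.0109,-0.0054],"rot":[0.012,-0.036,-0.03],"grip":0},
{"linear":[-0.0084,-0.0112,-0.005],"rot":[0.012,-0.035,-0.031],"grip":0},
{"linear":[-0.0082,-0.0116,-0.0045],"rot":[0.012,-0.035,-0.03],"grip":0},
{"linear":[-0.0081,-0.0118,-0.0041],"rot":[0.012,-0.036,-0.031],"grip":0},
{"linear":[-0.0077,-0.0122,-0.0037],"rot":[0.012,-0.035,-0.03],"grip":0}]

[{"linear":[-0.0076,-0.0124,-0.0032],"rot":[0.011,-0.035,-0.031],"grip":0},
{"linear":[-0.0072,-0.0127,-0.0029],"rot":[0.012,-0.036,-0.03],"grip":0},
{"linear":[-0.007,-0.0129,-0.0024],"rot":[0.012,-0.035,-0.031],"grip":0},
{"linear":[-0.0067,-0.0131,-0.0021],"rot":[0.012,-0.036,-0.03],"grip":0},
{"linear":[-0.0063,-0.0134,-0.0017],"rot":[0.012,-0.035,-0.031],"grip":0},
{"linear":[-0.0059,-0.0136,-0.0012],"rot":[0.011,-0.035,-0.03],"grip":0},
{"linear":[-0.0056,-0.0138,-0.001],"rot":[0.012,-0.036,-0.031],"grip":0},
{"linear":[-0.0052,-0.0139,-0.0006],"rot":[0.012,-0.035,-0.03],"grip":0},
{"linear":[-0.0047,-0.0141,-0.0002],"rot":[0.012,-0.035,-0.031],"grip":0},
{"linear":[-0.0044,-0.0142,0.0001],"rot":[0.012,-0.036,-0.03],"grip":0},
{"linear":[-0.0038,-0.0144,0.0004],"rot":[0.012,-0.035,-0.031],"grip":0},
{"linear":[-0.0035,-0.0145,0.0007],"rot":[0.011,-0.036,-0.03],"grip":0}]
```

send_rows:
  plan:
    - {"linear": [0, 0, -0.015], "rot": [0, 0, 0], "grip": 0}
    - {"linear": [0, 0, -0.015], "rot": [0, 0, 0], "grip": 0}
    - {"linear": [0, 0, -0.015], "rot": [0, 0, 0], "grip": 0}
    - {"linear": [0, 0, -0.015], "rot": [0, 0, 0], "grip": 0}
    - {"linear": [-0.009, -0.01, -0.0065], "rot": [0.012, -0.035, -0.031], "grip": 0}
    - {"linear": [-0.009, -0.0105, -0.006], "rot": [0.012, -0.036, -0.03], "grip": 0}
    - {"linear": [-0.0085, -0.0105, -0.006], "rot": [0.012, -0.035, -0.031], "grip": 0}
    - {"linear": [-0.0085, -0.011, -0.0055], "rot": [0.012, -0.036, -0.03], "grip": 0}
    - {"linear": [-0.0085, -0.011, -0.005], "rot": [0.012, -0.035, -0.031], "grip": 0}
    - {"linear": [-0.008, -0.0115, -0.0045], "rot": [0.012, -0.035, -0.03], "grip": 0}
    - {"linear": [-0.008, -0.012, -0.004], "rot": [0.012, -0.036, -0.031], "grip": 0}
    - {"linear": [-0.0075, -0.012, -0.0035], "rot": [0.012, -0.035, -0.03], "grip": 0}

```text
time: 5.12
position: [464.0, 51.4, 158.1]
tool_rot: [[-0.578, 0.786, -0.221], [0.697, 0.616, 0.367], [0.425, 0.058, -0.903]]
force: [1.0, -0.3, -1.7]
finger_gap: 13.4
gripper_force: 58.9
```

send_rows:
  plan:
    - {"linear": [-0.0075, -0.0125, -0.003], "rot": [0.011, -0.035, -0.031], "grip": 0}
    - {"linear": [-0.007, -0.0125, -0.003], "rot": [0.012, -0.036, -0.03], "grip": 0}
    - {"linear": [-0.007, -0.013, -0.0025], "rot": [0.012, -0.035, -0.031], "grip": 0}
    - {"linear": [-0.0065, -0.013, -0.002], "rot": [0.012, -0.036, -0.03], "grip": 0}
    - {"linear": [-0.0065, -0.0135, -0.0015], "rot": [0.012, -0.035, -0.031], "grip": 0}
    - {"linear": [-0.006, -0.0135, -0.001], "rot": [0.011, -0.035, -0.03], "grip": 0}
    - {"linear": [-0.0055, -0.014, -0.001], "rot": [0.012, -0.036, -0.031], "grip": 0}
    - {"linear": [-0.005, -0.014, -0.0005], "rot": [0.012, -0.035, -0.03], "grip": 0}
    - {"linear": [-0.0045, -0.014, 0], "rot": [0.012, -0.035, -0.031], "grip": 0}
    - {"linear": [-0.0045, -0.014, 0], "rot": [0.012, -0.036, -0.03], "grip": 0}
    - {"linear": [-0.004, -0.0145, 0.0005], "rot": [0.012, -0.035, -0.031], "grip": 0}
    - {"linear": [-0.0035, -0.0145, 0.001], "rot": [0.012, -0.036, -0.03], "grip": 0}

```text
time: 6.12
position: [407.0, -116.9, 145.5]
tool_rot: [[-0.867, 0.498, 0.001], [0.498, 0.867, -0.002], [-0.002, -0.001, -1.0]]
force: [0.9, -0.0, -1.3]
finger_gap: 13.1
gripper_force: 58.9
```

send_rows:
  plan:
    - {"linear": [0, 0, 0], "rot": [0, 0, 0], "grip": 0}
    - {"linear": [0, 0, 0], "rot": [0, 0, 0], "grip": 0}

```text
time: 6.28
position: [406.7, -116.2, 145.6]
tool_rot: [[-0.866, 0.501, -0.0], [0.501, 0.866, 0.0], [0.001, 0.0, -1.0]]
force: [-0.0, -0.1, -2.2]
finger_gap: 13.4
gripper_force: 58.9
```

```bash
python3 - <<'E'
from h import *
import pickle
o=get_obs();ms={}
for n in('top','scene','wrist'):
    ms[n]=camera_model(n);cv2.imwrite(f'pics/{n}3.png',grab_frame(n)[:,:,::-1])
pickle.dump((o,ms),open('s3.pkl','wb'))
R=o['tool_rot'];Rc=np.c_[R[:,0],-R[:,1],-R[:,2]];b=o['position']-Rc@[85,-1.5,32];print(o['time'],o['position'],R,b,o['gripper_force'],o['finger_gap'])
s=cv2.imread('pics/scene3.png');t=cv2.imread('pics/top3.png');w=cv2.imread('pics/wrist3.png')
for n in('top','scene','wrist'): print(n,[np.round(proj(n,b+Rc@q,ms[n])) for q in([0,0,54],[0,36,54],[0,-36,54],[36,0,54],[-36,0,54],[0,0,0])],'LC',proj(n,LC+[0,0,45],ms[n]))
im=np.zeros((400,780,3),np.uint8)
a=cv2.resize(s[120:230,280:410],None,fx=3,fy=3,interpolation=2);c=cv2.resize(w[100:360,180:440],(390,390),interpolation=2)
im[:330,:390]=a;im[:390,390:780]=c;cv2.imwrite('pics/c3.png',im)
E
```

```text
6.2833 [ 406.65219583 -116.20684013  145.60171073] [[-8.65688449e-01  5.00582960e-01 -4.57702705e-04]
 [ 5.00582849e-01  8.65688567e-01  3.40264194e-04]
 [ 5.66558456e-04  6.54446581e-05 -9.99999837e-01]] [ 479.47019304 -160.04402671  113.5534603 ] 58.869972825050354 13.448428007879395
top [array([387., 215.]), array([404., 225.]), array([370., 205.]), array([377., 232.]), array([396., 198.]), array([383., 217.])] LC [378.0063753 219.2820535]
scene [array([361., 135.]), array([374., 130.]), array([346., 140.]), array([369., 145.]), array([353., 125.]), array([359., 152.])] LC [356.89929857 171.13512817]
wrist [array([319., 394.]), array([255., 394.]), array([382., 394.]), array([319., 343.]), array([319., 439.]), array([319., 324.])] LC [320.72548156 274.04672878]
```

View pics/c3.png

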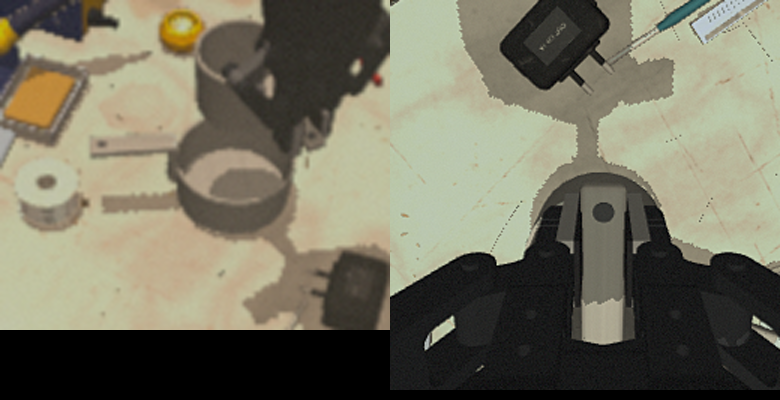

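Scene crop: the small cup hangs level over the large cup, with its left rim edge where predicted (345,135). Wrist crop: the large cup is symmetric about the strap within about 2 mm. Now I'll lower it.

send_rows:
  plan:
    - {"linear": [-0.0015, 0.001, 0.008], "rot": [0, 0, 0], "grip": 0}
    - {"linear": [0, 0, 0.01], "rot": [0, 0, 0], "grip": 0}
    - {"linear": [0, 0, 0.01], "rot": [0, 0, 0], "grip": 0}
    - {"linear": [0, 0, 0.01], "rot": [0, 0, 0], "grip": 0}
    - {"linear": [0, 0, 0.01], "rot": [0, 0, 0], "grip": 0}
    - {"linear": [0, 0, 0.01], "rot": [0, 0, 0], "grip": 0}
    - {"linear": [0, 0, 0.01], "rot": [0, 0, 0], "grip": 0}
    - {"linear": [0, 0, 0.01], "rot": [0, 0, 0], "grip": 0}
    - {"linear": [0, 0, 0.01], "rot": [0, 0, 0], "grip": 0}
    - {"linear": [0, 0, 0.007], "rot": [0, 0, 0], "grip": 0}
    - {"linear": [0, 0, 0.005], "rot": [0, 0, 0], "grip": 0}
    - {"linear": [0, 0, 0], "rot": [0, 0, 0], "grip": 0}

```text
time: 7.43
position: [408.3, -116.1, 44.6]
tool_rot: [[-0.866, 0.499, -0.002], [0.499, 0.866, -0.0], [0.002, -0.001, -1.0]]
force: [-0.0, -0.0, -1.9]
finger_gap: 13.3
gripper_force: 58.9
```

send_rows:
  plan:
    - {"linear": [0, 0, 0.002], "rot": [0, 0, 0], "grip": 0}
    - {"linear": [0, 0, 0.002], "rot": [0, 0, 0], "grip": 0}
    - {"linear": [0, 0, 0], "rot": [0, 0, 0], "grip": 0}

```text
time: 7.68
position: [409.0, -116.7, 41.7]
tool_rot: [[-0.866, 0.5, 0.0], [0.5, 0.866, -0.001], [-0.001, -0.001, -1.0]]
force: [-0.3, 1.2, -1.9]
finger_gap: 13.5
gripper_force: 58.9
```

send_rows:
  plan:
    - {"linear": [0, 0, 0.0015], "rot": [0, 0, 0], "grip": 0}
    - {"linear": [0, 0, 0], "rot": [0, 0, 0], "grip": 0}
    - {"linear": [0, 0, 0], "rot": [0, 0, 0], "grip": 0}

```text
time: 7.93
position: [408.9, -116.6, 40.3]
tool_rot: [[-0.866, 0.5, -0.0], [0.5, 0.866, -0.001], [-0.0, -0.001, -1.0]]
force: [-1.1, -0.0, -1.5]
finger_gap: 13.2
gripper_force: 58.9
```

send_rows:
  plan:
    - {"linear": [0, 0, 0.001], "rot": [0, 0, 0], "grip": 0}
    - {"linear": [0, 0, 0], "rot": [0, 0, 0], "grip": 0}
    - {"linear": [0, 0, 0], "rot": [0, 0, 0], "grip": 0}

```text
time: 8.18
position: [408.9, -116.7, 39.2]
tool_rot: [[-0.866, 0.5, -0.0], [0.5, 0.866, -0.001], [-0.0, -0.001, -1.0]]
force: [0.1, 0.9, -1.1]
finger_gap: 13.6
gripper_force: 58.9
```

send_rows:
  plan:
    - {"linear": [0, 0, 0.001], "rot": [0, 0, 0], "grip": 0}
    - {"linear": [0, 0, 0], "rot": [0, 0, 0], "grip": 0}
    - {"linear": [0, 0, 0], "rot": [0, 0, 0], "grip": 0}

```text
time: 8.43
position: [408.9, -116.6, 38.2]
tool_rot: [[-0.866, 0.5, -0.0], [0.5, 0.866, -0.001], [-0.0, -0.001, -1.0]]
force: [-0.6, 1.5, 0.1]
finger_gap: 13.3
gripper_force: 59.0
```

```bash
python3 - <<'E'
from h import *
o=get_obs();print(o['force'],o['moment'],o['position'])
s=grab_frame('scene')[:,:,::-1];t=grab_frame('top')[:,:,::-1]
im=np.zeros((400,780,3),np.uint8)
im[:330,:390]=cv2.resize(s[120:230,280:410],None,fx=3,fy=3,interpolation=2);im[:330,390:]=cv2.resize(t[150:260,310:440],None,fx=3,fy=3,interpolation=2);cv2.imwrite('pics/c4.png',im)
E
```

```text
[-0.56122639  1.54373482  0.100359  ] [ 0.07087151  0.15731494 -0.01271325] [ 408.92087892 -116.63128145   38.24919511]
```

View pics/c4.png

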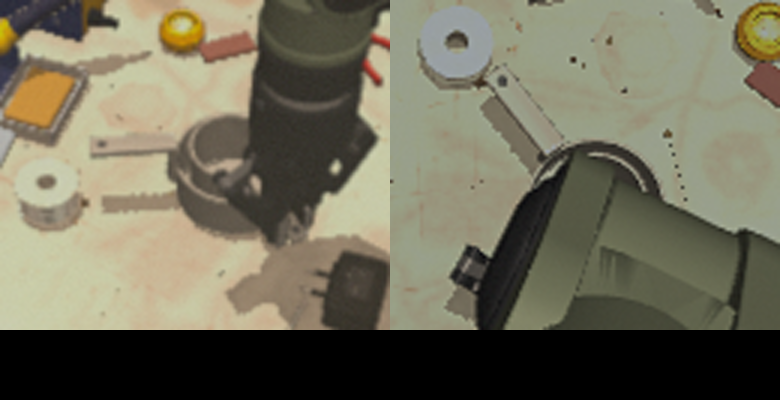

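The small cup is inside, the large cup, reel and adapter haven't moved, and contact is starting. I'll press down a little further until it's seated.

send_rows:
  plan:
    - {"linear": [0, 0, 0.001], "rot": [0, 0, 0], "grip": 0}
    - {"linear": [0, 0, 0], "rot": [0, 0, 0], "grip": 0}
    - {"linear": [0, 0, 0], "rot": [0, 0, 0], "grip": 0}

```text
time: 8.78
position: [408.5, -116.4, 37.3]
tool_rot: [[-0.866, 0.5, -0.001], [0.5, 0.866, -0.001], [0.0, -0.001, -1.0]]
force: [-2.0, 2.3, 5.2]
finger_gap: 13.5
gripper_force: 59.7
```

send_rows:
  plan:
    - {"linear": [0, 0, 0.001], "rot": [0, 0, 0], "grip": 0}
    - {"linear": [0, 0, 0], "rot": [0, 0, 0], "grip": 0}
    - {"linear": [0, 0, 0], "rot": [0, 0, 0], "grip": 0}

```text
time: 9.03
position: [407.9, -116.0, 36.5]
tool_rot: [[-0.866, 0.5, -0.002], [0.5, 0.866, -0.0], [0.001, -0.001, -1.0]]
force: [-4.8, 2.7, 10.4]
finger_gap: 13.2
gripper_force: 60.3
```

send_rows:
  plan:
    - {"linear": [0, 0, -0.001], "rot": [0, 0, 0], "grip": 0}
    - {"linear": [0, 0, 0], "rot": [0, 0, 0], "grip": 0.15}
    - {"linear": [0, 0, 0], "rot": [0, 0, 0], "grip": 0.25}
    - {"linear": [0, 0, 0], "rot": [0, 0, 0], "grip": 0.4}
    - {"linear": [0, 0, 0], "rot": [0, 0, 0], "grip": 0.5}
    - {"linear": [0, 0, 0], "rot": [0, 0, 0], "grip": 0.5}
    - {"linear": [0, 0, 0], "rot": [0, 0, 0], "grip": 0.5}
    - {"linear": [0, 0, 0], "rot": [0, 0, 0], "grip": 0.5}

```text
time: 9.7
position: [408.9, -116.7, 37.1]
tool_rot: [[-0.866, 0.5, -0.0], [0.5, 0.866, -0.001], [-0.0, -0.001, -1.0]]
force: [0.7, -0.1, -0.6]
finger_gap: 43.0
gripper_force: 0.0
```

Released. Now I'll go straight up, then back towards the robot for a clear view.

send_rows:
  plan:
    - {"linear": [0, 0, -0.005], "rot": [0, 0, 0], "grip": 0.5}
    - {"linear": [0, 0, -0.01], "rot": [0, 0, 0], "grip": 0.5}
    - {"linear": [0, 0, -0.015], "rot": [0, 0, 0], "grip": 0.5}
    - {"linear": [0, 0, -0.02], "rot": [0, 0, 0], "grip": 0.5}
    - {"linear": [0, 0, -0.02], "rot": [0, 0, 0], "grip": 0.5}
    - {"linear": [0, 0, -0.02], "rot": [0, 0, 0], "grip": 0.5}
    - {"linear": [0.02, 0.01, -0.02], "rot": [0, 0, 0], "grip": 0.5}
    - {"linear": [0.02, 0.02, -0.02], "rot": [0, 0, 0], "grip": 0.5}
    - {"linear": [0.02, 0.03, -0.01], "rot": [0, 0, 0], "grip": 0.5}
    - {"linear": [0.02, 0.03, 0], "rot": [0, 0, 0], "grip": 0.5}
    - {"linear": [0.02, 0.03, 0], "rot": [0, 0, 0], "grip": 0.5}
    - {"linear": [0.01, 0.02, 0], "rot": [0, 0, 0], "grip": 0.5}

```text
time: 10.7
position: [382.4, 62.2, 177.7]
tool_rot: [[-0.867, 0.498, 0.0], [0.498, 0.867, -0.0], [-0.0, -0.0, -1.0]]
force: [0.3, -1.1, 0.1]
finger_gap: 42.8
gripper_force: 0.0
```

```bash
python3 - <<'E'
from h import *
s=grab_frame('scene')[:,:,::-1];t=grab_frame('top')[:,:,::-1]
im=np.zeros((400,780,3),np.uint8)
im[:330,:390]=cv2.resize(s[120:230,280:410],None,fx=3,fy=3,interpolation=2);im[:,390:]=cv2.resize(t[160:293,310:440],None,fx=3,fy=3,interpolation=2)[:400 if 0 else 399][[*range(399),398]];cv2.imwrite('pics/c5.png',im)
E
```

```text
(no output)
```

View pics/c5.png

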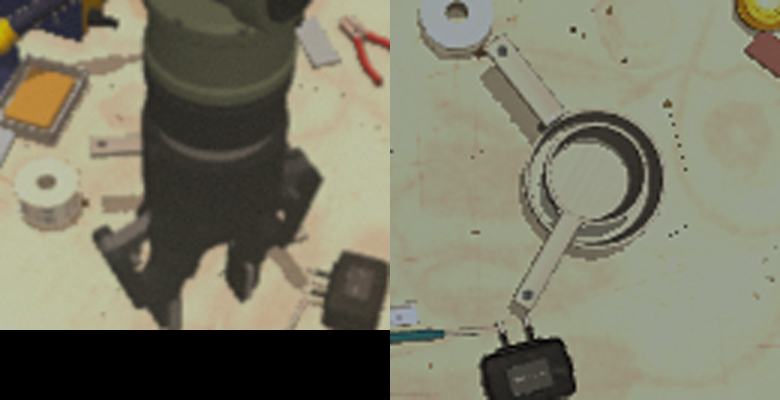

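Top view: the small cup is nested and centred in the large cup at crop (592,180). Its handle points down-left, about 113° from the large handle. The large cup, reel and adapter are where they started, and the gripper is clear. Handing in.

```bash
python3 -c "
from workcell import *
print(sign_off())"
```

```text
the job is handed in; nothing more can be done
None
```

The small cup is nested in the large cup with its handle about 113° from the large handle; it looks flat and centred in the last top view, nothing else moved, and the job was handed in at about 11 s with the gripper released and clear.

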